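# Bolt the jar tray onto the shaker

### The job

Carry the loose tray of dye jars upright and set it gently on the tray that is already on the shaker, so that all four corner pins drop into the sockets and it sits flat. Then turn the three clamp knobs around it clockwise until each is fully home against its stop, and let go. Leave the bottle, the beaker and the brush where they are.

Things in the scene. Friction and masses are not known exactly. Their poses are not given: they have to be found in the camera images.
- tray: the loose jar tray: a low steel tray 130 mm (its x) by 180 mm (its y) holding six fixed capped jars (31 mm diameter, at x +-27, y -56, 0 and 56 mm), about 0.6 kg. Origin at the centre of the plane of its four pin tips, z up, so it stands on the bench at height 0. Corner pins: 10 mm diameter with tapered tips, 14 mm long, at x +-55, y +-80 mm. Tray underside at z 14, rim at z 44, jar lids at z 62 mm. A half turn makes no difference.
- tray_handle (a point): middle of the black bar of the tray's fixed handle, 94 mm above the tray's origin; axes as the tray's. The bar runs along the tray's y: 116 mm long, 14 mm thick, 16 mm tall, from 88 to 104 mm above the origin, free to be gripped from above (fingers have 26 mm below it before the jar lids).
- shaker: bench shaker, fixed: white base 260 by 340 mm with an aluminium deck 40 mm high; on it a fixed lower tray 130 by 180 mm with a socket post at each corner (26 mm square, tops 75 mm above the bench, round sockets 14 mm diameter and 31 mm deep at x +-55, y +-80 mm). Origin on the bench under the centre of the lower tray; z up. Clamp knobs stand at (x, y) = (0, 135), (0, -135) and (-110, 0) mm.
- seat (a point): where the loose tray's origin is when it sits fully home: centre of the lower tray, 61 mm above the bench; axes as the shaker's (tray x along seat x, either way round).
- knob_left (a joint): the clamp bolt knob at the shaker's +y end: hinge with a vertical axis fixed in the shaker, rad. 0 = fully open stop, 1.9 = fully home stop; grows as the knob turns clockwise seen from above. Starts between 0 and 0.5. Stays where it is left (stiff friction, about 0.12 N m). At 1.9 its clamp tongue points to the shaker's -y, over the rim of a seated tray.
- knob_right (a joint): the clamp bolt knob at the shaker's -y end: hinge with a vertical axis fixed in the shaker, rad. 0 = fully open stop, 1.9 = fully home stop; grows as the knob turns clockwise seen from above. Starts between 0 and 0.5. Stays where it is left (stiff friction, about 0.12 N m). At 1.9 its clamp tongue points to the shaker's +y, over the rim of a seated tray.
- knob_near (a joint): the clamp bolt knob at the middle of the shaker's -x side, nearest the robot: hinge with a vertical axis fixed in the shaker, rad. 0 = fully open stop, 1.9 = fully home stop; grows as the knob turns clockwise seen from above. Starts between 0 and 0.5. Stays where it is left (stiff friction, about 0.12 N m). At 1.9 its clamp tongue points to the shaker's +x, over the rim of a seated tray.
- knob_left_grip (a point): point on the axis of the left (+y end) knob, in the middle of its black grip bar. The bar is 56 mm long, 14 mm thick, 38 mm tall (from 21 mm below this point to 17 mm above). The point turns with the knob: its x axis lies along the bar and points the way of the tongue, z up. Under the bar a dark steel tongue 18 mm wide, 8 mm thick reaches 62 mm from the axis; its underside is 35 mm below this point, 3 mm above the rim of a seated tray; it passes clear of the jars.
- knob_right_grip (a point): point on the axis of the right (-y end) knob, in the middle of its black grip bar. The bar is 56 mm long, 14 mm thick, 38 mm tall (from 21 mm below this point to 17 mm above). The point turns with the knob: its x axis lies along the bar and points the way of the tongue, z up. Under the bar a dark steel tongue 18 mm wide, 8 mm thick reaches 62 mm from the axis; its underside is 35 mm below this point, 3 mm above the rim of a seated tray; it passes clear of the jars.
- knob_near_grip (a point): point on the axis of the near (-x side) knob, in the middle of its black grip bar. The bar is 56 mm long, 14 mm thick, 38 mm tall (from 21 mm below this point to 17 mm above). The point turns with the knob: its x axis lies along the bar and points the way of the tongue, z up. Under the bar a dark steel tongue 18 mm wide, 8 mm thick reaches 62 mm from the axis; its underside is 35 mm below this point, 3 mm above the rim of a seated tray; it passes clear of the jars.
- dye_bottle: grey plastic dye bottle with a black cap, 54 mm diameter, 160 mm tall, loose bystander; origin at the centre of its base.
- beaker: white plastic cup, 72 mm diameter, 90 mm tall, loose bystander; origin at the centre of its base.
- brush: brush 180 mm long lying on the bench, loose bystander; origin under its middle, x along it.
Mind the look-alikes: they are no part of the job. There is more than one size of the tray; the job needs the largest.

How it is judged:
By the outcome, as a careful person would: the job done as asked, in the order asked, and still so for the second after the job is handed in, with the robot touching nothing.
It also fails if it takes over 72 s, if anything falls off the work surface, if the arm or the gripper's body presses on something with over 40 N, if the wrist force passes 120 N, or if a joint passes its speed limit or range.

### The arm

A 7-joint arm with a two-finger parallel gripper is mounted at the origin on the work surface. World frame = base frame: x ahead of the robot, y to its left, z up, the work surface at z = 0. Lengths are in m, angles in rad, forces in N, time in s.
With the tool pointing down it reaches from about 0.425 to 0.95 m from the base axis. Payload 4.7 kg.
Tool frame: the origin (TCP) lies at the very end of the fingers, on their centre line; the grasp point (between the pads) lies 19 mm behind it; z points along the fingers, y is the line along which they close (so a half turn about z gives the same grasp; the last joint's range is limited). The gripper opens to 85 mm and grips with 20 to 120 N. Pads are 22 mm wide; open, the fingers measure 114 mm over their backs; the gripper's body (76 mm by 85 mm) begins 54 mm behind the grasp point. The pads swing forward as they close: fully open they stand 13 mm farther back than shut.
Start: joints at [-1.357, 0.469, -0.049, 1.532, 0.024, 1.141, -0.082], TCP at [0.162, 0.655, 0.231] pointing down, gripper open.
Joint ranges: [-2.59, 2.59], [-0.33, 1.99], [-1.39, 1.29], [0.1, 2.45], [-1.04, 4.18], [0.21, 1.99], [-2.66, 2.66]. Speed limits (rad/s): [2.57, 2.57, 3.14, 3.14, 3.14, 3.14, 3.14].

### API

Orientations are given as a unit quaternion [x, y, z, w].
In Python, from workcell import * gives the robot as it stands.
- The arm moves only by the shell command python3 -m pendant 'ROWS' [FORCE]. ROWS is text: rows parted by semicolons, each of 7 numbers parted by spaces: the shift along the tool's x, y, z in m, then the turn, a rotation vector about the tool's x, y, z in degrees, then the closure, from -1 (fully open) to 1 (shut), so that 0 is half open. In form: tx ty tz ax ay az grip; .... A call has 1 to 12 rows; each row is the pose to reach, as a shift and turn from the pose commanded when the call began, along the tool's axes at that moment; what a row does not reach only later rows make up. A row lasts 1/8 s, in which the tool goes at most 62.5 mm and 10.7 degrees, less where a joint would pass 70% of its speed; a pose out of reach is approached as far as the arm can. A call with a gripper value outside its range is refused whole. The fingers move at their own pace and stop on an object; FORCE is the grip in N (left out, the last holds). Time passes only in rows, so rows that repeat a pose let the fingers close. It gives the time, the measured TCP pose, the force, the opening and the grip force at its end, in the units of the state.
- get_state(): the state, without advancing time (a new reading comes with each control period).
- read_camera(name): name is "side" or "top" or "wrist"; returns (picture, depth): 400x640x3 uint8, blue, green, red; 400x640 float32, m along the optical axis (not along the pixel's ray), 0 where there is no reading.
- camera_model(name): a dict with "fov_y" (degrees; the focal length in pixels is half the picture's height over the tangent of half this angle, whatever the lens; pixels are square), "cx", "cy" (the principal point, pixels), "D" ([k1, k2, p1, p2, k3] as OpenCV has them; the pictures are not rectified), "R" (3x3) and "t" (3): a world point X has camera coordinates R X + t. Camera axes: x right, y down, z forward; pixel columns grow to the right and rows downward; lengths in m; the calibration is good to about 2 mm. A picture is of the moment at which its call begins: read the wrist's pose just before it. camera_model takes no time and is no camera call; for the wrist camera it gives the pose at the moment of the call.
- hand_in(): hands the job in; it is judged then, once.
The state is a dict: "clock": time; "joint_positions": joint angles; "qd": joint speeds; "joint_torque": joint torques, N m; "tool_pos": TCP position; "eef_rot": TCP orientation; "force": force on the tool from outside, world axes, zero at the start; "torque": the same for the moment, N m; "width": opening from 0.0 (shut) to 1.0 (fully open); "grasp_force": force on a finger pad.
Only numpy, scipy, OpenCV 4.12 (cv2) and the standard library are available. Lean on these libraries where they do the work, as an engineer would, in place of code of your own. Each camera call takes 0.05 s, during which the arm holds its last target. There are 200 camera calls.

## Working session

There is one attempt and no reset: what is moved stays moved. The work goes in short steps, Python scripts to look and compute and a shell command to move; the robot and the scene stay as the last step left them, time stands still between calls to the robot, and variables do not carry over. Pictures are saved under pics/ and viewed, at most 10 in all, crops included, and the job is handed in when it is done.

```bash
mkdir -p pics
cat > h.py <<'E'
from workcell import *
import numpy as np, cv2
from scipy.spatial.transform import Rotation as R
def K(m):
    f=200/np.tan(np.radians(m["fov_y"])/2); return np.array([[f,0,m["cx"]],[0,f,m["cy"]],[0,0,1]])
def unproj(m,px,z=None,d=None):
    "pixel -> world at plane z or with depth d"
    n=cv2.undistortPoints(np.array([[px]],float),K(m),np.array(m["D"],float))[0,0]
    r=np.array([n[0],n[1],1.]); Rm=np.array(m["R"]); t=np.array(m["t"])
    if d is not None: return Rm.T@(r*d-t)
    c=-Rm.T@t; v=Rm.T@r
    return c+v*(z-c[2])/v[2]
def proj(m,X):
    return cv2.projectPoints(np.atleast_2d(np.array(X,float)),cv2.Rodrigues(np.array(m["R"],float))[0],np.array(m["t"],float),K(m),np.array(m["D"],float))[0][:,0]
E
python3 - <<'E'
from h import *
for n in("top","side"):
    m=camera_model(n); p,d=read_camera(n); cv2.imwrite(f"pics/{n}0.png",p); np.savez(f"{n}0.npz",p=p,d=d)
    print(n,m)
print(get_state())
E
```

```text
top {'fov_y': 51.029941990113684, 'cx': 308.7461753311851, 'cy': 196.7545236216216, 'D': array([-0.08677235,  0.        ,  0.        ,  0.        ,  0.        ]), 'R': array([[-0.02386982, -0.99966981, -0.00951359],
       [-0.99460425,  0.02470774, -0.10075672],
       [ 0.10095851,  0.00705721, -0.99486561]]), 't': array([0.10587429, 0.50500162, 1.33436562])}
side {'fov_y': 50.716002879342845, 'cx': 312.20822506121965, 'cy': 203.27144266956884, 'D': array([-0.07423255,  0.        ,  0.        ,  0.        ,  0.        ]), 'R': array([[-0.97752779, -0.21077112, -0.00386665],
       [-0.12009934,  0.5718914 , -0.81149022],
       [ 0.17325001, -0.79278986, -0.58435321]]), 't': array([0.53919267, 0.10255483, 1.03036217])}
{'clock': 0.1, 'joint_positions': array([-1.35691035,  0.46935567, -0.0486132 ,  1.53354928,  0.02407905,
        1.14097258, -0.0822876 ]), 'qd': array([-0.00129455, -0.00188774,  0.0009802 , -0.0028423 , -0.00017371,
       -0.00051796, -0.00051125]), 'joint_torque': array([ 1.20673365e-03, -5.11520290e+01, -4.66309895e-02, -2.38390446e+01,
        1.08460282e-02,  4.34301459e-03,  3.02699527e-05]), 'tool_pos': array([0.16212279, 0.65472099, 0.23038051]), 'eef_rot': array([ 1.21070996e-01,  9.92643486e-01, -8.45661472e-04, -8.81397589e-05]), 'force': array([0.23634453, 0.06023148, 0.17640579]), 'torque': array([-0.00216347, -0.00329093, -0.02078088]), 'grasp_force': 0.0, 'width': 1.0059723683785395}
```

View pics/top0.png

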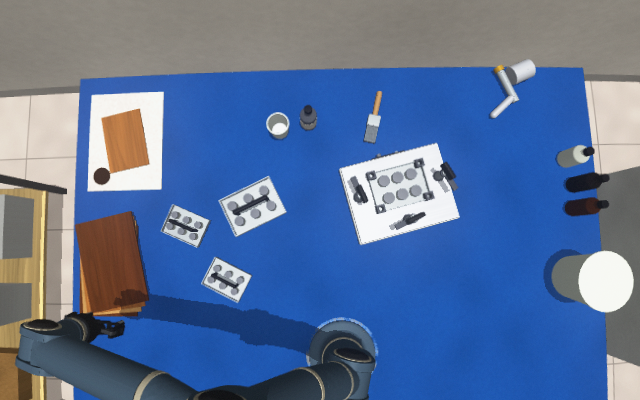

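View pics/side0.png

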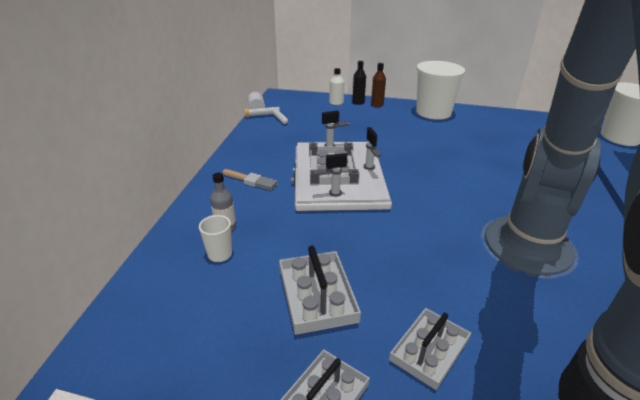

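Tray candidates in the top view are the trays at (252,206), (185,225) and (227,279), plus the fixed lower tray at (400,186) on the shaker. The largest loose one is at (252,206). The bottle is at (308,118), the beaker at (278,126) and the brush at (374,117). I'll check the choice and the knobs in one crop.

Run:
```python
from h import *
p=np.load("top0.npz")["p"]
a=cv2.resize(p[165:255,210:300],None,fx=4.4,fy=4.4,interpolation=cv2.INTER_CUBIC)
b=cv2.resize(p[135:255,330:470],None,fx=3.3,fy=3.3,interpolation=cv2.INTER_CUBIC)
h=max(a.shape[0],b.shape[0]); a=cv2.resize(a,(h,h)) if 0 else a
c=np.zeros((h,800,3),np.uint8); wa=800-b.shape[1]; c[:a.shape[0],:min(wa,a.shape[1])]=a[:,:wa]; c[:b.shape[0],wa:]=b
print(a.shape,b.shape,wa)
cv2.imwrite("pics/crop0.png",c)
```

```text
(396, 396, 3) (396, 462, 3) 338
```

View pics/crop0.png

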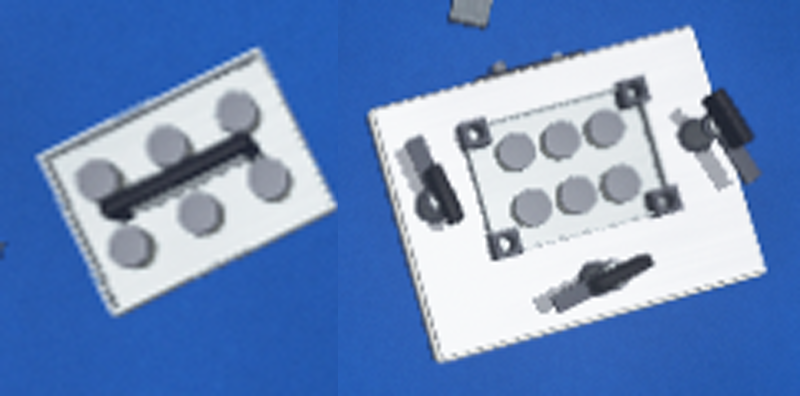

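The crop shows the big tray with its handle bar from (115,205) to (252,146), which is the 130×180 candidate. The shaker's four sockets are at (475,134), (632,93), (663,201) and (505,243), and its three knob bars are open.

```bash
cat >> h.py <<'E'
from scipy.optimize import least_squares
def fit(m,loc,px,x0):
    loc=np.array(loc,float);px=np.array(px,float)
    def W(q):
        c,s=np.cos(q[2]),np.sin(q[2]); return np.c_[q[0]+c*loc[:,0]-s*loc[:,1],q[1]+s*loc[:,0]+c*loc[:,1],loc[:,2]]
    r=least_squares(lambda q:(proj(m,W(q))-px).ravel(),x0); return r.x,np.round(r.fun,1)
E
python3 - <<'E'
from h import *
m=camera_model("top")
A=lambda u,v:(u/4.4+210,v/4.4+165); B=lambda u,v:((u-338)/3.3+330,v/3.3+135)
# image right=-y, image down=-x
L=[(.065,.09,.044),(.065,-.09,.044),(-.065,-.09,.044),(-.065,.09,.044)]
t0=unproj(m,(252,206),z=.044)
print("tray",fit(m,L,[A(38,157),A(260,48),A(337,207),A(115,315)],[t0[0],t0[1],.4]))
print("handle",[unproj(m,A(*q),z=.104) for q in((115,205),(252,146))])
S=[(.055,.08,.075),(.055,-.08,.075),(-.055,-.08,.075),(-.055,.08,.075)]
s0=unproj(m,(400,186),z=.075)
print("shaker",fit(m,S,[B(475,134),B(632,93),B(663,201),B(505,243)],[s0[0],s0[1],.3]))
for n,e in dict(left=((417,140),(452,222)),left2=((430,168),(455,220)),right=((712,95),(745,143)),near=((590,287),(650,260))).items():
    a,b=[unproj(m,B(*q),z=.16) for q in e]; print(n,a,b,(a+b)/2)
E
```

```text
tray (array([0.47961707, 0.27419151, 0.43484981]), array([ 0.2, -0.2, -0.1, -0. ,  0. , -0.1, -0.1,  0.3]))
handle [array([0.45939056, 0.3163468 , 0.104     ]), array([0.49827744, 0.22013392, 0.104     ])]
shaker (array([ 0.53014507, -0.19456988,  0.23126483]), array([-0.6, -0.3,  0.3, -0.4,  0.6,  0.2, -0.3,  0.4]))
left [ 0.54762622 -0.04157081  0.16      ] [ 0.47358135 -0.07002303  0.16      ] [ 0.51060379 -0.05579692  0.16      ]
left2 [ 0.52221908 -0.05224533  0.16      ] [ 0.47529165 -0.07274987  0.16      ] [ 0.49875537 -0.0624976   0.16      ]
right [ 0.58224054 -0.30915071  0.16      ] [ 0.53799814 -0.33661852  0.16      ] [ 0.56011934 -0.32288462  0.16      ]
near [ 0.41289114 -0.19018329  0.16      ] [ 0.43534959 -0.24488081  0.16      ] [ 0.42412037 -0.21753205  0.16      ]
```

```bash
cat >> h.py <<'E'
def rel(pos,ydeg,tilt=None):
    "rows shift/turn to pos, tool down with tool y at world angle ydeg (mod 180)"
    s=get_state(); R0=R.from_quat(s["eef_rot"]); cur=s["tool_pos"]
    best=None
    for k in(0,180):
        a=np.radians(ydeg+k); y=np.array([np.cos(a),np.sin(a),0]); z=np.array([0,0,-1.]); x=np.cross(y,z)
        rv=(R0.inv()*R.from_matrix(np.c_[x,y,z])).as_rotvec(degrees=True)
        if best is None or np.linalg.norm(rv)<np.linalg.norm(best): best=rv
    print("shift mm",np.round(1000*R0.inv().apply(np.array(pos)-cur),1),"turn",np.round(best,2),"clock",round(s["clock"],2),"q7",round(s["joint_positions"][6],2),"F",np.round(s["force"],1))
E
python3 -c "
from h import *
rel([.479,.272,.27],24.9)"
```

```text
shift mm [-399.6 -295.4  -39.1] turn [-9.000e-02  5.000e-02  5.119e+01] clock 0.1 q7 -0.08 F [0.2 0.1 0.2]
```

```bash
python3 -m pendant '-.4 -.295 -.039 0 0 51.2 -1;-.4 -.295 -.039 0 0 51.2 -1;-.4 -.295 -.039 0 0 51.2 -1;-.4 -.295 -.039 0 0 51.2 -1;-.4 -.295 -.039 0 0 51.2 -1;-.4 -.295 -.039 0 0 51.2 -1;-.4 -.295 -.039 0 0 51.2 -1;-.4 -.295 -.039 0 0 51.2 -1;-.4 -.295 -.039 0 0 51.2 -1;-.4 -.295 -.039 0 0 51.2 -1;-.4 -.295 -.039 0 0 51.2 -1;-.4 -.295 -.039 0 0 51.2 -1' 60
python3 - <<'E'
from h import *
rel([.479,.272,.27],24.9)
m=camera_model("wrist"); p,d=read_camera("wrist"); np.savez("w1.npz",p=p,d=d,**{k:np.array(v) for k,v in m.items()})
print(-np.array(m["R"]).T@m["t"],m["R"],m["fov_y"]); cv2.imwrite("pics/w1.png",p)
E
```

```text
clock: 1.6
tool_pos: [0.4786, 0.274, 0.27]
eef_rot: [0.537, 0.844, -0.0, -0.0]
force: [1.4, 0.3, -0.2]
width: 1.001
grasp_force: 0.0
shift mm [-2.  -0.5  0. ] turn [-0.03 -0.02  0.15] clock 1.6 q7 -0.08 F [ 1.4  0.3 -0.2]
[0.44346072 0.34964103 0.41279626] [[ 0.90600302  0.42327     0.00101391]
 [ 0.40071342 -0.85848764  0.32004331]
 [ 0.13633516 -0.28955392 -0.94740237]] 58.76135236664282
```

View pics/w1.png

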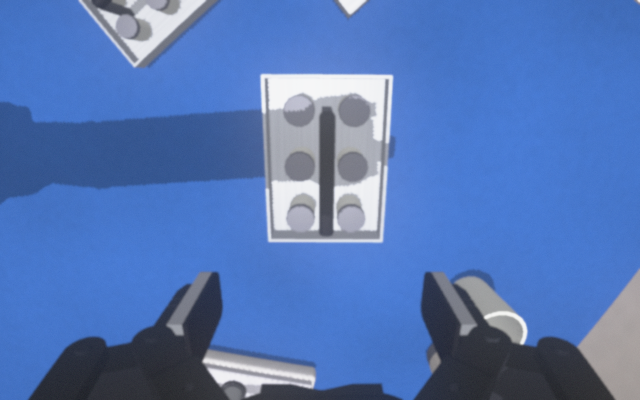

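The wrist view shows the tray rim corners at (262,75), (392,75), (383,241) and (269,241), with the handle bar running from (327,109) to (327,235).

Run:
```python
from h import *
m=dict(np.load("w1.npz")); 
L=[(-.065,.09,.044),(.065,.09,.044),(.065,-.09,.044),(-.065,-.09,.044)];px=[(262,75),(392,75),(383,241),(269,241)]
q,r=fit(m,L,px,[.48,.27,.43]);print(q,r)
L+=[(0,.058,.104),(0,-.058,.104)];px+=[(327,109),(327,236)]
q,r=fit(m,L,px,[.48,.27,.43]);print(q,np.degrees(q[2]),r)
rel([q[0],q[1],.08],np.degrees(q[2]))
```

```text
[0.48295933 0.27923292 0.43615678] [-0.8 -0.4  0.7 -0.2  0.   0.5  0.1  0.4]
[0.48241329 0.27989238 0.43706097] 25.041748839369326 [-1.2 -1.2  0.5 -1.1 -0.  -0.3 -0.1 -0.2  0.7  1.9 -0.   0.6]
shift mm [  4.    5.9 190.1] turn [-0.02 -0.01 -0.02] clock 1.65 q7 -0.08 F [0.1 0.2 0.1]
```

```bash
python3 -m pendant '.003 .005 .06 0 0 0 -1;.003 .005 .12 0 0 0 -1;.003 .005 .16 0 0 0 -1;.003 .005 .185 0 0 0 -1;.003 .005 .194 0 0 0 -1;.003 .005 .194 0 0 0 -1;.003 .005 .194 0 0 0 1;.003 .005 .194 0 0 0 1;.003 .005 .194 0 0 0 1;.003 .005 .194 0 0 0 1;.003 .005 .194 0 0 0 1;.003 .005 .194 0 0 0 1' 60
```

```text
clock: 3.15
tool_pos: [0.483, 0.2777, 0.0767]
eef_rot: [0.538, 0.843, 0.0, -0.0]
force: [-2.1, -0.3, 4.0]
width: 0.155
grasp_force: 59.1
```

```bash
python3 -m pendant '0 0 -.003 0 0 0 1;0 0 -.02 0 0 0 1;0 0 -.05 0 0 0 1;0 0 -.09 0 0 0 1;0 0 -.13 0 0 0 1;0 0 -.17 0 0 0 1;0 0 -.2 0 0 0 1;0 0 -.213 0 0 0 1;0 0 -.213 0 0 0 1;0 0 -.213 0 0 0 1' 90
python3 - <<'E'
from h import *
s=get_state();print(s["torque"],s["force"],s["grasp_force"],s["width"])
m=camera_model("wrist"); p,d=read_camera("wrist"); np.savez("w2.npz",p=p,d=d,**{k:np.array(v) for k,v in m.items()},pos=s["tool_pos"],rot=s["eef_rot"])
cv2.imwrite("pics/w2.png",p)
psi=np.degrees(.2313)
pos=np.array([.530,-.1946,.29]);rel(pos,psi)
E
```

```text
clock: 4.4
tool_pos: [0.4818, 0.277, 0.2875]
eef_rot: [0.538, 0.843, -0.002, -0.001]
force: [-0.1, -0.2, -8.0]
width: 0.145
grasp_force: 88.4
[-0.05227003  0.00071214 -0.01791443] [-0.12734272 -0.20637611 -8.02776794] 88.38535666465759 0.14459811243362847
shift mm [-448.1 -154.9   -1.7] turn [-0.2   0.06 11.64] clock 4.45 q7 -0.08 F [ 0.9  0.1 -7.3]
```

View pics/w2.png

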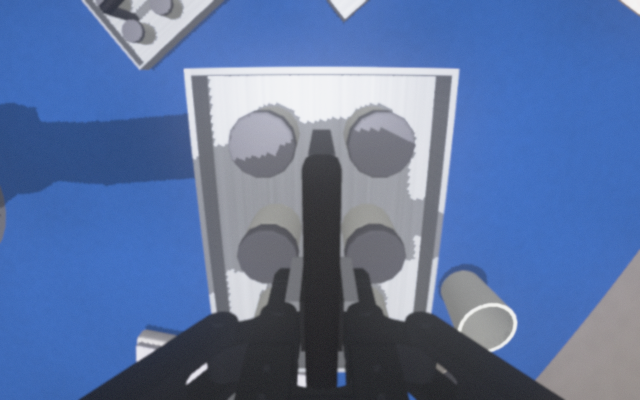

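The held tray's far rim corners are at (186,70) and (459,70), and the lid centres are at (263,144), (380,143), (268,253) and (374,252). The tray hangs level. I'll move it beyond the shaker so the wrist camera can see the sockets on its left.

Run:
```python
from h import *
m=dict(np.load("w2.npz")); Rt=R.from_quat(m["rot"])
L=np.array([(-.065,.09,.044),(.065,.09,.044),(-.027,.056,.062),(.027,.056,.062),(-.027,0,.062),(.027,0,.062)])
px=np.array([(186,70),(459,70),(263,144),(380,143),(268,253),(374,252)],float)
def W(q): return R.from_rotvec([0,0,q[3]]).apply(L)+q[:3]
r=least_squares(lambda q:(proj(m,W(q))-px).ravel(),[.48,.277,.211,.437])
print(r.x,np.degrees(r.x[3]),np.round(r.fun,1),m["pos"], np.degrees(np.arctan2(*Rt.apply([0,1,0])[[1,0]])),"in tool",Rt.inv().apply(r.x[:3]-m["pos"]))
for px in((308,118),(278,126),(374,117)): print(unproj(camera_model("top"),px,z=.1))
rel([.749,-.143,.2875],13.25)
```

```text
[0.4815541  0.27843341 0.20605024 0.43302267] 24.81037152916275 [ 1.6 -1.7 -2.9 -1.3 -0.3 -0.4  0.6  0.8  0.3  0.8  0.6  2.1] [0.48184283 0.27700236 0.28750986] 24.89442637955565 in tool [0.00147165 0.00062487 0.08145701]
[0.748345   0.08943148 0.1       ]
[0.72513748 0.18403639 0.1       ]
[ 0.74659516 -0.1179368   0.1       ]
shift mm [-4.934e+02  6.550e+01  1.000e-01] turn [-0.2   0.06 11.64] clock 4.45 q7 -0.08 F [ 0.9  0.1 -7.3]
```

```bash
python3 -m pendant '-.03 .004 0 0 0 1 1;-.075 .01 0 0 0 2 1;-.125 .017 0 0 0 3.5 1;-.175 .024 0 0 0 5 1;-.225 .03 0 0 0 6.5 1;-.275 .037 0 0 0 8 1;-.325 .043 0 0 0 9.5 1;-.375 .05 0 0 0 11 1;-.425 .057 0 0 0 11.7 1;-.465 .062 0 0 0 11.7 1;-.486 .065 0 0 0 11.7 1;-.493 .0655 0 0 0 11.7 1' 90
python3 -m pendant '0 0 0 0 0 0 1;0 0 0 0 0 0 1;0 0 0 0 0 0 1'
python3 - <<'E'
from h import *
s=get_state()
m=camera_model("wrist"); p,d=read_camera("wrist"); np.savez("w3.npz",p=p,d=d,**{k:np.array(v) for k,v in m.items()},pos=s["tool_pos"],rot=s["eef_rot"])
cv2.imwrite("pics/w3.png",cv2.resize(p[:,:260],None,fx=1.5*1.0,fy=1.5,interpolation=cv2.INTER_CUBIC) if 0 else cv2.resize(p[0:300,0:300],(600,600),interpolation=cv2.INTER_CUBIC))
E
```

```text
clock: 5.95
tool_pos: [0.7494, -0.1438, 0.2866]
eef_rot: [0.622, 0.783, -0.001, -0.001]
force: [0.4, -0.8, -7.5]
width: 0.145
grasp_force: 88.3
clock: 6.32
tool_pos: [0.7497, -0.1406, 0.2895]
eef_rot: [0.621, 0.784, 0.0, -0.0]
force: [0.4, 0.3, -5.9]
width: 0.149
grasp_force: 88.3
```

View pics/w3.png

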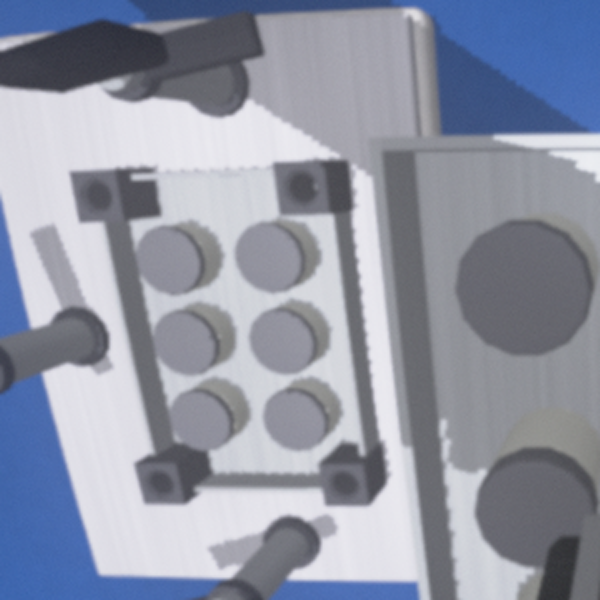

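The four socket centres in this 2× crop are at (98,194), (302,187), (161,482) and (345,482).

Run:
```python
from h import *
m=dict(np.load("w3.npz"))
S=[(-.055,.08,.075),(.055,.08,.075),(-.055,-.08,.075),(.055,-.08,.075)]
px=np.array([(98,194),(302,187),(161,482),(345,482)])/2-.25
q,r=fit(m,S,px,[.53,-.19,.23]); print(q,np.degrees(q[2]),r)
m4=m.copy()
r=least_squares(lambda v:(proj(m,R.from_rotvec([0,0,v[2]]).apply(np.array(S))+[v[0],v[1],v[3]])-px).ravel(),[*q,0]);print(r.x,np.round(r.fun,1))
a=q[2]; c=np.array([np.cos(a),np.sin(a)]); n=np.array([-np.sin(a),np.cos(a)])
s=get_state(); Rt=R.from_quat(s["eef_rot"])
print("tool x dir",Rt.apply([1,0,0]))
tgt=q[:2]-1.5e-3*n
rel([*tgt,.2875],np.degrees(a))
```

```text
[ 0.53478059 -0.19361445  0.23741707] 13.602996238063515 [-0.3 -0.   0.3 -0.8 -0.3  0.4  0.1  0.7]
[ 0.53359886 -0.19430616  0.23778622 -0.00221684] [ 0.1  0.4  0.1 -0.4 -0.  -0.1 -0.2  0.2]
tool x dir [-2.29647479e-01  9.73273666e-01  6.37519488e-04]
shift mm [  -3.5 -221.3    2. ] turn [ 0.03 -0.04 -0.33] clock 6.38 q7 0.57 F [ 1.1  0.7 -6.1]
```

```bash
python3 -m pendant '0 -.03 .001 0 0 -.3 1;-.001 -.08 .002 0 0 -.3 1;-.002 -.13 .002 0 0 -.3 1;-.003 -.17 .002 0 0 -.3 1;-.003 -.2 .002 0 0 -.3 1;-.003 -.216 .002 0 0 -.3 1;-.003 -.222 .002 0 0 -.3 1;-.003 -.222 .04 0 0 -.3 1;-.003 -.222 .08 0 0 -.3 1;-.003 -.222 .11 0 0 -.3 1;-.003 -.222 .123 0 0 -.3 1;-.003 -.222 .123 0 0 -.3 1' 90
python3 -m pendant '0 0 0 0 0 0 1;0 0 0 0 0 0 1;0 0 0 0 0 0 1'
python3 - <<'E'
from h import *
rel([.5339,-.195,.165],13.55)
p,d=read_camera("side"); t,_=read_camera("top"); w,_=read_camera("wrist")
a=cv2.resize(p[100:220,280:400],(400,400),interpolation=cv2.INTER_CUBIC); b=cv2.resize(t[130:250,340:460],(400,400),interpolation=cv2.INTER_CUBIC)
cv2.imwrite("pics/s4.png",np.hstack([a,b]))
E
```

```text
clock: 7.88
tool_pos: [0.5349, -0.1953, 0.1659]
eef_rot: [0.619, 0.786, -0.0, -0.0]
force: [-0.7, 0.1, -6.7]
width: 0.144
grasp_force: 88.5
clock: 8.25
tool_pos: [0.5347, -0.1958, 0.1671]
eef_rot: [0.619, 0.785, 0.0, 0.001]
force: [0.1, 0.5, -6.3]
width: 0.145
grasp_force: 88.5
shift mm [ 1.  -0.6  2.1] turn [ 0.08  0.02 -0.06] clock 8.25 q7 0.75 F [ 0.1  0.5 -6.3]
```

View pics/s4.png

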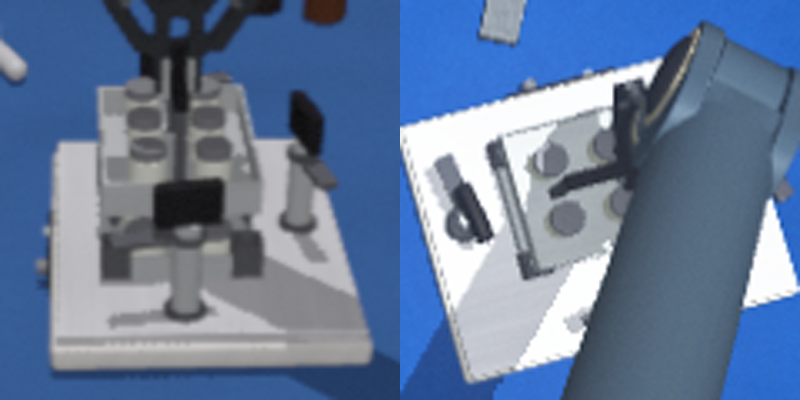

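The side crop shows the pins at about (110,213) and (248,220), above the posts at (115,245) and (247,245), so alignment looks plausible. I'll descend gently and watch the force.

```bash
python3 -m pendant '.001 -.0005 .004 0 0 0 1;.001 -.0005 .008 0 0 0 1;.001 -.0005 .012 0 0 0 1;.001 -.0005 .014 0 0 0 1;.001 -.0005 .016 0 0 0 1;.001 -.0005 .018 0 0 0 1;.001 -.0005 .019 0 0 0 1;.001 -.0005 .019 0 0 0 1' 90; python3 -c "
from h import *
rel([.5339,-.195,.140],13.55);print(get_state()['torque'])"
```

```text
clock: 9.4
tool_pos: [0.5336, -0.1948, 0.1472]
eef_rot: [0.619, 0.785, -0.0, -0.0]
force: [-0.6, -0.4, -6.1]
width: 0.145
grasp_force: 88.5
shift mm [-0.3  0.3  7.2] turn [-0.01 -0.01 -0.06] clock 9.4 q7 0.76 F [-0.6 -0.4 -6.1]
[ 0.03137841  0.01790292 -0.00499123]
```

```bash
python3 -m pendant '0 0 .002 0 0 0 1;0 0 .004 0 0 0 1;0 0 .006 0 0 0 1;0 0 .007 0 0 0 1;0 0 .008 0 0 0 1;0 0 .009 0 0 0 1;0 0 .0095 0 0 0 1;0 0 .0095 0 0 0 1' 90; python3 -c "
from h import *
rel([.5339,-.195,.140],13.55);print(get_state()['torque'])"
```

```text
clock: 10.4
tool_pos: [0.5336, -0.1949, 0.1379]
eef_rot: [0.619, 0.785, 0.0, -0.0]
force: [-0.8, 0.3, -5.0]
width: 0.147
grasp_force: 88.8
shift mm [-0.2  0.3 -2.1] turn [ 0.01 -0.01 -0.07] clock 10.4 q7 0.77 F [-0.8  0.3 -5. ]
[0.05348681 0.15586145 0.0177203 ]
```

```bash
python3 -m pendant '0 0 .0005 0 0 0 1;0 0 .001 0 0 0 1;0 0 .0015 0 0 0 1;0 0 .0015 0 0 0 1;0 0 .0015 0 0 0 1' 90; python3 -c "
from h import *
rel([.5339,-.195,.140],13.55);print(get_state()['torque'])"
```

```text
clock: 11.02
tool_pos: [0.5336, -0.1949, 0.1379]
eef_rot: [0.619, 0.785, 0.001, -0.0]
force: [-4.9, 2.5, 9.2]
width: 0.145
grasp_force: 90.8
shift mm [-0.2  0.3 -2.1] turn [ 0.04 -0.05 -0.07] clock 11.03 q7 0.77 F [-4.9  2.5  9.2]
[0.49998139 1.17418744 0.02605421]
```

```bash
python3 -m pendant '0 0 0 0 0 0 -1;0 0 0 0 0 0 -1;0 0 0 0 0 0 -1;0 0 0 0 0 0 -1;0 0 -.02 0 0 0 -1;0 0 -.07 0 0 0 -1;0 0 -.13 0 0 0 -1;0 0 -.18 0 0 0 -1;0 0 -.2 0 0 0 -1;0 0 -.2 0 0 0 -1;0 0 -.2 0 0 0 -1' 90
python3 - <<'E'
from h import *
s=get_state()
m=camera_model("wrist"); p,d=read_camera("wrist"); np.savez("w5.npz",p=p,d=d,**{k:np.array(v) for k,v in m.items()},pos=s["tool_pos"],rot=s["eef_rot"])
cv2.imwrite("pics/w5.png",cv2.resize(p,(800,500),interpolation=cv2.INTER_CUBIC))
E
```

```text
clock: 12.4
tool_pos: [0.533, -0.1945, 0.3348]
eef_rot: [0.619, 0.785, -0.0, -0.001]
force: [-0.3, 0.3, 0.1]
width: 1.004
grasp_force: 0.0
```

View pics/w5.png

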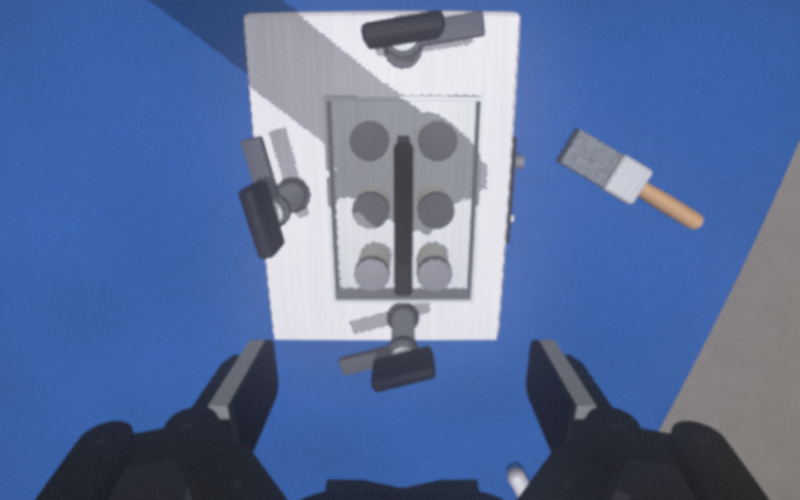

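The tray sits level between the knobs. The left bar runs from (364,33) to (443,22) with its tongue to the right. The near bar runs from (255,187) to (268,252) with its tongue up and to the left. The right bar runs from (375,377) to (433,362) with its tongue to the left.

Run:
```python
from h import *
m=dict(np.load("w5.npz")); a=np.radians(13.6); c=np.array([.5332,-.1934]); Rz=np.array([[np.cos(a),-np.sin(a)],[np.sin(a),np.cos(a)]])
E=dict(left=((364,33),(443,22),(480,24),(0,.135),-90),right=((433,362),(375,377),(342,367),(0,-.135),90),near=((268,252),(255,187),(249,142),(-.11,0),0))
for n,(e0,e1,t,l,home) in E.items():
    A,B=[unproj(m,np.array(q)/1.25,z=.155)[:2] for q in(e0,e1)]; T=unproj(m,np.array(t)/1.25,z=.116)[:2]
    P=c+Rz@np.array(l); ang=np.degrees(np.arctan2(*(B-A)[::-1])); ta=np.degrees(np.arctan2(*(T-P)[::-1]))
    q=lambda x:(13.6+home-x+180)%360-180
    print(n,"axis",P,"bar mid",(A+B)/2,"len",np.linalg.norm(B-A),"bar ang",ang,"tongue",ta,"q",1.9+np.radians(q(ang)),1.9+np.radians(q(ta)))
```

```text
left axis [ 0.50145581 -0.06218526] bar mid [ 0.50287296 -0.06383671] len 0.053084973523328215 bar ang 20.935312744684428 tongue 20.286012318025975 q 0.20117831414685794 0.21251074442665185
right axis [ 0.56494419 -0.32461474] bar mid [ 0.56469183 -0.31871612] len 0.0511906782336601 bar ang -149.67099090222968 tongue -149.84802375533104 q 0.03722738385292468 0.04031719002374379
near axis [ 0.42628429 -0.21926563] bar mid [ 0.4299926  -0.21746746] len 0.05070704355773191 bar ang 109.17775818292911 tongue 116.5940800014655 q 0.23185342803293407 0.1024141939119807
```

```bash
python3 -c "
from h import *
rel([.5018,-.0625,.22],110.6)"
```

```text
shift mm [135.4   0.8 114.7] turn [-1.800e-01  5.000e-02  8.289e+01] clock 12.45 q7 0.65 F [0.1 0.2 0.6]
```

```bash
python3 -m pendant '.02 0 0 0 0 -10 -.2;.05 0 .01 0 0 -20 -.2;.08 0 .03 0 0 -30 -.2;.11 0 .06 0 0 -40 -.2;.13 .001 .09 0 0 -50 -.2;.135 .001 .11 0 0 -60 -.2;.135 .001 .115 0 0 -70 -.2;.135 .001 .115 0 0 -80 -.2;.135 .001 .115 0 0 -90 -.2;.135 .001 .115 0 0 -97 -.2;.135 .001 .115 0 0 -97 -.2;.135 .001 .115 0 0 -97 -.2' 40; python3 -c "
from h import *
rel([.5018,-.0625,.128],110.6)"
```

```text
clock: 13.95
tool_pos: [0.5027, -0.0633, 0.2205]
eef_rot: [-0.177, 0.984, 0.0, -0.001]
force: [-0.2, 0.5, -0.4]
width: 0.6
grasp_force: 0.0
shift mm [ 0.4  1.  92.6] turn [ 0.03 -0.08 -0.22] clock 13.95 q7 2.03 F [-0.2  0.5 -0.4]
```

Next I'll descend on the left knob and grip it.

```bash
python3 -m pendant '0 .0005 .03 0 0 0 -.2;0 .0005 .06 0 0 0 -.2;0 .0005 .08 0 0 0 -.2;0 .0005 .092 0 0 0 -.2;0 .0005 .092 0 0 0 -.2;0 .0005 .092 0 0 0 1;0 .0005 .092 0 0 0 1;0 .0005 .092 0 0 0 1;0 .0005 .092 0 0 0 1;0 .0005 .092 0 0 0 1' 50; python3 -c "
from h import *
rel([.5018,-.0625,.128],110.6-97);print(get_state()['torque'])"
```

```text
clock: 15.2
tool_pos: [0.5041, -0.064, 0.1303]
eef_rot: [-0.177, 0.984, -0.001, 0.001]
force: [1.0, -5.2, 6.1]
width: 0.152
grasp_force: 51.7
shift mm [1.7 2.2 2.3] turn [-2.000e-01  3.000e-02 -8.317e+01] clock 15.2 q7 2.08 F [ 1.  -5.2  6.1]
[-1.02117629 -0.27433676 -0.07007001]
```

```bash
python3 -m pendant '0 .0005 0 0 0 5 1;0 .0005 0 0 0 14 1;0 .0005 0 0 0 23 1;0 .0005 0 0 0 32 1;0 .0005 0 0 0 41 1;0 .0005 0 0 0 50 1;0 .0005 0 0 0 59 1;0 .0005 0 0 0 68 1;0 .0005 0 0 0 76 1;0 .0005 0 0 0 84 1;0 .0005 0 0 0 84 1' 50; python3 -c "
from h import *
rel([.5015,-.0622,.128],13.6);print(get_state()['torque'])"
```

```text
clock: 16.58
tool_pos: [0.5031, -0.0666, 0.1303]
eef_rot: [0.528, 0.849, -0.002, 0.002]
force: [-1.2, -11.3, 8.2]
width: 0.156
grasp_force: 52.0
shift mm [4.7 0.6 2.3] turn [1.000e-02 3.100e-01 1.267e+01] clock 16.57 q7 0.77 F [ -1.2 -11.3   8.2]
[-2.31522471  0.18430484 -0.1313173 ]
```

```bash
python3 -m pendant '-.001 0 0 0 0 5 1;-.001 0 0 0 0 10 1;-.001 0 0 0 0 13 1;-.001 0 0 0 0 16 1;-.001 0 0 0 0 18 1;-.001 0 0 0 0 18 1;-.001 0 0 0 0 18 1' 50; python3 -c "
from h import *
rel([.5015,-.0622,.128],13.6);print(get_state()['torque'])"
```

```text
clock: 17.45
tool_pos: [0.5026, -0.0669, 0.1304]
eef_rot: [0.65, 0.76, -0.003, 0.002]
force: [-3.9, -10.0, 11.1]
width: 0.152
grasp_force: 88.5
shift mm [ 4.8 -0.4  2.3] turn [-0.12  0.33 -4.63] clock 17.45 q7 0.51 F [ -3.9 -10.   11.1]
[-2.21638917  0.77602798  2.11964776]
```

The torque rose to 2.1 N m, so the knob is at its stop. I'll release and lift, then go to the near knob.

```bash
python3 -m pendant '0 0 0 0 0 0 -.2;0 0 0 0 0 0 -.2;0 0 0 0 0 0 -.2;0 0 -.02 0 0 0 -.2;0 0 -.06 0 0 0 -.2;0 0 -.1 0 0 0 -.2;0 0 -.12 0 0 0 -.2;0 0 -.12 0 0 0 -.2' 50; python3 -c "
from h import *
s=get_state()
rel([.4275,-.2195,.25],20.5)
m=camera_model('wrist');p,d=read_camera('wrist'); np.savez('w6.npz',p=p,d=d,**{k:np.array(v) for k,v in m.items()})
cv2.imwrite('pics/w6.png',p)
"
```

```text
clock: 18.45
tool_pos: [0.5039, -0.0629, 0.2503]
eef_rot: [0.653, 0.758, 0.001, 0.001]
force: [-0.1, 0.8, -0.8]
width: 0.601
grasp_force: 0.0
shift mm [-1.435e+02 -9.880e+01 -1.000e-01] turn [  0.17  -0.02 -11.97] clock 18.45 q7 0.36 F [-0.1  0.8 -0.8]
```

View pics/w6.png

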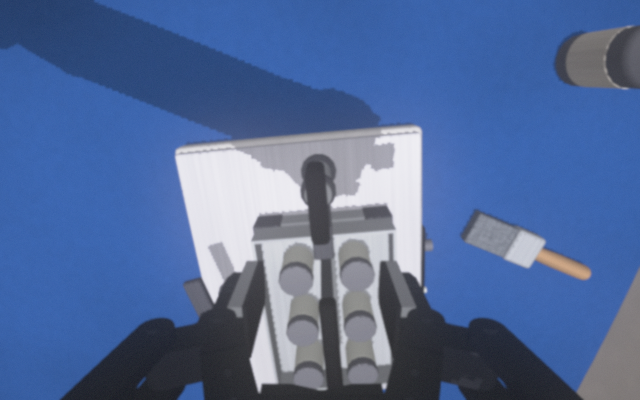

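The left knob's bar lies along the handle line, from (318,165) to (320,243), with its tongue over the tray rim. The near knob is next.

```bash
python3 -m pendant '-.04 -.028 0 0 0 -5 -.2;-.09 -.06 0 0 0 -10 -.2;-.13 -.087 0 0 0 -13.5 -.2;-.143 -.098 0 0 0 -13.5 -.2;-.143 -.098 0 0 0 -13.5 -.2;-.143 -.098 0 0 0 -13.5 -.2;-.143 -.098 0 0 0 -13.5 -.2' 50; python3 -c "
from h import *
rel([.4285,-.219,.129],22)"
```

```text
clock: 19.38
tool_pos: [0.4282, -0.2176, 0.249]
eef_rot: [0.558, 0.83, -0.0, -0.0]
force: [0.3, -0.3, 0.6]
width: 0.599
grasp_force: 0.0
shift mm [ -1.5  -0.2 120. ] turn [-0.02 -0.02  0.17] clock 19.38 q7 0.92 F [ 0.3 -0.3  0.6]
```

```bash
python3 -m pendant '-.001 0 .04 0 0 0 -.2;-.001 0 .08 0 0 0 -.2;-.001 0 .105 0 0 0 -.2;-.001 0 .12 0 0 0 -.2;-.001 0 .12 0 0 0 -.2;-.001 0 .12 0 0 0 1;-.001 0 .12 0 0 0 1;-.001 0 .12 0 0 0 1;-.001 0 .12 0 0 0 1;-.001 0 .12 0 0 0 1' 50; python3 -c "
from h import *
rel([.4285,-.219,.129],13.6-90);print(get_state()['torque'])"
```

```text
clock: 20.62
tool_pos: [0.4264, -0.2209, 0.1302]
eef_rot: [0.56, 0.829, -0.0, -0.001]
force: [-4.9, -1.1, 6.6]
width: 0.15
grasp_force: 49.2
shift mm [1.  2.6 1.2] turn [-1.000e-02 -8.000e-02 -8.166e+01] clock 20.62 q7 1.11 F [-4.9 -1.1  6.6]
[-0.20324928  1.11219967 -0.06307722]
```

```bash
python3 -m pendant '0 -.001 0 0 0 5 1;0 -.001 0 0 0 14 1;0 -.001 0 0 0 23 1;0 -.001 0 0 0 32 1;0 -.001 0 0 0 41 1;0 -.001 0 0 0 50 1;0 -.001 0 0 0 59 1;0 -.001 0 0 0 68 1;0 -.001 0 0 0 76 1;0 -.001 0 0 0 84 1;0 -.001 0 0 0 84 1' 50; python3 -c "
from h import *
rel([.4285,-.219,.129],13.6-90);print(get_state()['torque'])"
```

```text
clock: 22.0
tool_pos: [0.4277, -0.2214, 0.1302]
eef_rot: [0.97, 0.242, 0.001, 0.001]
force: [1.3, -1.9, 4.5]
width: 0.156
grasp_force: 49.1
shift mm [ 1.8 -1.7  1.2] turn [ 0.14 -0.08 14.45] clock 22.0 q7 -0.07 F [ 1.3 -1.9  4.5]
[-0.26200446  0.08183198 -0.12564479]
```

```bash
python3 -m pendant '0 0 0 0 0 6 1;0 0 0 0 0 12 1;0 0 0 0 0 15 1;0 0 0 0 0 18 1;0 0 0 0 0 20 1;0 0 0 0 0 20 1;0 0 0 0 0 20 1' 50; python3 -c "
from h import *
rel([.4285,-.219,.129],13.6-90);print(get_state()['torque'])"
```

```text
clock: 22.88
tool_pos: [0.4278, -0.2216, 0.1303]
eef_rot: [0.997, 0.075, 0.0, 0.002]
force: [-0.4, -3.7, 5.9]
width: 0.155
grasp_force: 90.7
shift mm [ 1.1 -2.5  1.3] turn [ 0.19 -0.   -4.99] clock 22.88 q7 -0.34 F [-0.4 -3.7  5.9]
[-0.63601726  0.13830045  2.31358097]
```

The near knob is home too, at 2.3 N m. I'll release it and go to the right knob, using the y angle of −60° to stay inside the joint 7 range.

```bash
python3 -m pendant '0 0 0 0 0 0 -.2;0 0 0 0 0 0 -.2;0 0 0 0 0 0 -.2;0 0 -.02 0 0 0 -.2;0 0 -.06 0 0 0 -.2;0 0 -.1 0 0 0 -.2;0 0 -.12 0 0 0 -.2;0 0 -.12 0 0 0 -.2' 50; python3 -c "
from h import *
rel([.566,-.3266,.25],120.2)"
```

```text
clock: 23.88
tool_pos: [0.4273, -0.2206, 0.2502]
eef_rot: [0.998, 0.07, 0.002, -0.001]
force: [-0.5, 0.4, -0.5]
width: 0.597
grasp_force: 0.0
shift mm [122.6 124.2   0.5] turn [-1.00e-02 -2.10e-01 -2.22e+01] clock 23.88 q7 -0.7 F [-0.5  0.4 -0.5]
```

```bash
python3 -m pendant '.03 .03 0 0 0 -7 -.2;.065 .065 0 0 0 -14 -.2;.1 .1 0 0 0 -20 -.2;.1225 .124 0 0 0 -22.2 -.2;.1225 .124 0 0 0 -22.2 -.2;.1225 .124 0 0 0 -22.2 -.2;.1225 .124 0 0 0 -22.2 -.2;.1225 .124 0 0 0 -22.2 -.2' 50; python3 -c "
from h import *
rel([.566,-.3266,.129],120.2)"
```

```text
clock: 24.88
tool_pos: [0.5651, -0.3255, 0.2494]
eef_rot: [0.965, 0.261, 0.0, -0.0]
force: [-0.2, 0.4, -0.1]
width: 0.598
grasp_force: 0.0
shift mm [  0.2   1.5 120.4] turn [-0.03 -0.04  0.01] clock 24.88 q7 -0.17 F [-0.2  0.4 -0.1]
```

```bash
python3 -m pendant '0 .001 .04 0 0 0 -.2;0 .001 .08 0 0 0 -.2;0 .001 .105 0 0 0 -.2;0 .001 .12 0 0 0 -.2;0 .001 .12 0 0 0 -.2;0 .001 .12 0 0 0 1;0 .001 .12 0 0 0 1;0 .001 .12 0 0 0 1;0 .001 .12 0 0 0 1;0 .001 .12 0 0 0 1' 50; python3 -c "
from h import *
rel([.566,-.3266,.129],13.6);print(get_state()['torque'])"
```

```text
clock: 26.12
tool_pos: [0.5661, -0.327, 0.1306]
eef_rot: [0.966, 0.26, 0.001, -0.0]
force: [-1.7, 2.8, 6.5]
width: 0.154
grasp_force: 49.5
shift mm [ 0.1 -0.4  1.6] turn [ 5.000e-02 -7.000e-02 -7.341e+01] clock 26.12 q7 -0.09 F [-1.7  2.8  6.5]
[ 0.44383746  0.37713954 -0.02852682]
```

Turn remaining is about 107°.

```bash
python3 -m pendant '0 0 0 0 0 5 1;0 0 0 0 0 14 1;0 0 0 0 0 23 1;0 0 0 0 0 32 1;0 0 0 0 0 41 1;0 0 0 0 0 50 1;0 0 0 0 0 59 1;0 0 0 0 0 68 1;0 0 0 0 0 77 1;0 0 0 0 0 86 1;0 0 0 0 0 94 1;0 0 0 0 0 94 1' 50; python3 -c "
from h import *
rel([.566,-.3266,.129],13.6);print(get_state()['torque'])"
```

```text
clock: 27.62
tool_pos: [0.5657, -0.3282, 0.1306]
eef_rot: [0.849, -0.529, 0.001, 0.001]
force: [-2.9, -0.5, 5.0]
width: 0.151
grasp_force: 49.5
shift mm [-1.3 -1.   1.6] turn [ 0.02 -0.12 12.52] clock 27.62 q7 -1.49 F [-2.9 -0.5  5. ]
[-0.00303179  0.45255438 -0.08954037]
```

```bash
python3 -m pendant '0 0 0 0 0 6 1;0 0 0 0 0 12 1;0 0 0 0 0 15 1;0 0 0 0 0 18 1;0 0 0 0 0 18 1;0 0 0 0 0 18 1;0 0 0 0 0 18 1' 50; python3 -c "
from h import *
rel([.566,-.3266,.129],13.6);print(get_state()['torque'])"
```

```text
clock: 28.5
tool_pos: [0.5656, -0.3285, 0.1308]
eef_rot: [0.758, -0.652, 0.001, 0.002]
force: [-2.8, -2.3, 5.2]
width: 0.157
grasp_force: 89.7
shift mm [-1.9 -0.7  1.8] turn [ 0.11 -0.19 -4.99] clock 28.5 q7 -1.78 F [-2.8 -2.3  5.2]
[-0.37559797  0.67503706  2.15559008]
```

```bash
python3 -m pendant '0 0 0 0 0 0 -.2;0 0 0 0 0 0 -.2;0 0 0 0 0 0 -.2;0 0 -.02 0 0 0 -.2;0 0 -.06 0 0 0 -.2;0 0 -.1 0 0 0 -.2;0 0 -.14 0 0 0 -.2;-.04 0 -.19 0 0 -4 -.2;-.09 0 -.22 0 0 -5 -.2;-.13 0 -.22 0 0 -5 -.2;-.13 0 -.22 0 0 -5 -.2;-.13 0 -.22 0 0 -5 -.2' 50
python3 - <<'E'
from h import *
rel([.534,-.194,.35],13.6)
m=camera_model("wrist"); p,d=read_camera("wrist"); np.savez("w7.npz",p=p,d=d,**{k:np.array(v) for k,v in m.items()})
cv2.imwrite("pics/w7.png",cv2.resize(p,(800,500),interpolation=cv2.INTER_CUBIC))
E
```

```text
clock: 30.0
tool_pos: [0.547, -0.1994, 0.3501]
eef_rot: [0.783, -0.622, 0.001, -0.0]
force: [-0.4, -0.4, -0.7]
width: 0.601
grasp_force: 0.0
shift mm [-8.2 11.4  0.1] turn [-0.06 -0.04 -0.48] clock 30.0 q7 -2.19 F [-0.4 -0.4 -0.7]
```

View pics/w7.png

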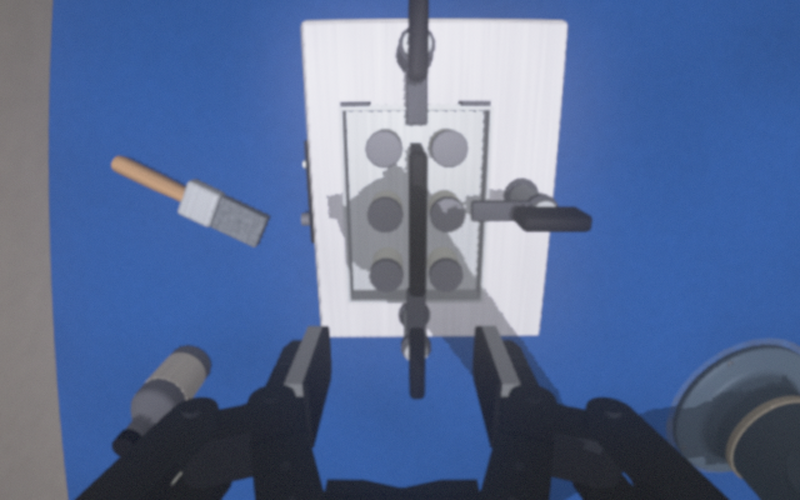

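All three bars line up with the shaker axes, with their tongues over the rim: right at (417,60), near at (530,213) and left at (417,340). The tray is level at seat height (0.0612 m measured against 0.061 m), and the brush and bottle in view look undisturbed.

```bash
python3 -c "
from workcell import *
print(hand_in())"
```

```text
the job is handed in; nothing more can be done
None
```

The largest tray is seated on the shaker with its pins in the sockets, all three clamp knobs were turned clockwise until they hit their stops, the arm is clear of everything, and I handed the job in at about 30 s.

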